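# Bin the used syringe and ease the sharps bin's spring flap shut

### The arm

A 6-joint arm with a two-finger parallel gripper is mounted at the origin on the work surface. World frame = base frame: x ahead of the robot, y to its left, z up, the work surface at z = 0. Lengths are in m, angles in rad, forces in N, time in s.
With the tool pointing down it reaches from about 0.225 to 0.875 m from the base axis. Payload 3.4 kg.
Tool frame: the origin (TCP) lies on the centre line of the jaws, within the pads' length; the fingertips stand 8 mm ahead of it and the grasp point (between the pads) lies 11 mm behind it; z points along the fingers, y is the line along which they close (so a half turn about z gives the same grasp; the last joint's range is limited). The gripper opens to 85 mm and grips with 20 to 120 N. Pads are 22 mm wide; open, the fingers measure 114 mm over their backs; the gripper's body (76 mm by 85 mm) begins 54 mm behind the grasp point. The pads swing forward as they close: fully open they stand 13 mm farther back than shut.
Start: joints at [-1.244, 0.276, 1.505, -0, 1.361, -0.121], TCP at [0.249, -0.518, 0.239] pointing down, gripper open.
Joint ranges: [-2.89, 2.89], [-0.75, 2.08], [0.22, 2.7], [-1.18, 4.32], [0.11, 2.71], [-2.7, 2.7]. Speed limits (rad/s): [2.57, 2.57, 3.14, 3.14, 3.14, 3.14].

### API

Orientations are given as a unit quaternion [w, x, y, z].
In Python, from cell import state, capture, close_job gives the robot as it stands.
- The arm moves only by the tool play_rows, never from a script. Its argument "increments" is a list of rows, each an object with "slide": the shift along the tool's x, y, z in mm, a list of three; "turn": the turn, a rotation vector about the tool's x, y, z in degrees, a list of three; "fingers": the opening, from -1 (shut) to 1 (fully open), so that 0 is half open. In form: [{"slide": [dx, dy, dz], "turn": [rx, ry, rz], "fingers": fingers}, ...]. A call has 1 to 10 rows; each row is the pose to reach, as a shift and turn from the pose commanded when the call began, along the tool's axes at that moment; what a row does not reach only later rows make up. A row lasts 1/10 s, in which the tool goes at most 50 mm and 8.59 degrees, less where a joint would pass 70% of its speed; a pose out of reach is approached as far as the arm can. A call with a gripper value outside its range is refused whole. The fingers move at their own pace and stop on an object; the grip force is fixed at half the most. Time passes only in rows, so rows that repeat a pose let the fingers close. It gives the time, the measured TCP pose, the force, the opening and the grip force at its end, in the units of the state.
- state(): the state, without advancing time (a new reading comes with each control period).
- capture(name): name is "scene" or "side" or "wrist"; returns a dict with "frame" (384x512x3 uint8, red, green, blue), "depth" (384x512 float32, m along the optical axis (not along the pixel's ray), 0 where there is no reading), "fov_y" (degrees; the focal length in pixels is half the picture's height over the tangent of half this angle, whatever the lens; pixels are square), "cx", "cy" (the principal point, pixels), "distortion" ([k1, k2, p1, p2, k3] as OpenCV has them; the pictures are not rectified), "xyz" and "orientation" of the camera in the world. Camera axes: x right, y down, z forward; pixel columns grow to the right and rows downward; lengths in m; the calibration is good to about 2 mm. A picture is of the moment at which its call begins.
- close_job(): hands the job in; it is judged then, once.
The state is a dict: "time_s": time; "joint_positions": joint angles; "joint_vel": joint speeds; "tau": joint torques, N m; "eef_pos": TCP position; "orientation": TCP orientation; "contact_force": force on the tool from outside, world axes, zero at the start; "torque": the same for the moment, N m; "finger_gap": opening from 0.0 (shut) to 1.0 (fully open); "grasp_force": force on a finger pad.
Only numpy, scipy, OpenCV 4.12 (cv2) and the standard library are available. Lean on these libraries where they do the work, as an engineer would, in place of code of your own. Each camera call takes 0.05 s, during which the arm holds its last target. There are 200 camera calls.

### The job

Drop the used syringe that lies on the fume-hood bench into the open sharps bin. Then take the bin's flap by its pull, bring it over and ease it down until it is fully shut: it is sprung, so keep hold of it almost to the end, never letting it slam, and let go once it is closed.

Things in the scene. Friction and masses are not known exactly. Their poses are not given: they have to be found in the camera images.
- bin: Open white plastic sharps bin fixed to the bench on a 150 x 200 x 6 mm foot plate. Outside 116 (own x) x 166 (own y) mm, rim 130 mm high, walls 5 mm. Origin: centre of its underside on the bench, z up. The flap's hinge line runs along own y at x = +58, z = 133 mm; at the start the flap stands open beyond that side, leaning away from the mouth.
- flap (a joint): Flap angle, rad: 0 shut (flat on the rim), 2.45 fully open on its stop (the start). Steel sheet 108 x 150 x 3 mm, 0.3 kg, with a closing spring (about 0.1 N m throughout). Leaning back beyond about 2.1 it rests open by its weight; below that the spring shuts it, soon helped by its weight, with up to about 2 N at the pull; let go, it slams.
- flap_pull (a point): Centre of the flap's pull: white plastic cylinder, 18 mm across, 30 mm long, parallel to the hinge, on a stem 38 mm beyond the middle of the flap's free edge. In the bin's frame x = 58 - 150 cos(angle), y = 0, z = 133 + 150 sin(angle) mm. Pinched on its end faces (fingers closing along the hinge line) it turns between the fingers, so the gripper can point down throughout.
- syringe: Used syringe, no needle, white with grey plunger, 0.02 kg, lying on the bench; 83 mm long, flat finger flange 30 mm wide. Not the longer marker pen with blue cap. Origin: on the bench under the barrel; x along it to the nozzle, z up. Barrel 16 mm across from x = -25 to +30 mm, axis 8 mm up; flange at x = -26 mm.
Mind the look-alikes: they are no part of the job. Leave any brown or orange look-alike of the syringe alone.

How it is judged:
On the way:
1. the syringe lies inside the bin while the flap is still open (z of syringe in the frame of bin below 0.11 m and x of syringe in the frame of bin between -0.056 and 0.056 m and y of syringe in the frame of bin between -0.081 and 0.081 m and value of joint flap above 1 rad), for 0.1 s.
At the end, for the whole second after the job is handed in: The syringe lies at rest inside the bin, below the rim, and the flap is shut (within 0.07 rad, about 10 mm at the pull) (z of syringe in the frame of bin below 0.11 m and x of syringe in the frame of bin between -0.056 and 0.056 m and y of syringe in the frame of bin between -0.081 and 0.081 m and linear speed of syringe below 0.05 m/s and value of joint flap below 0.07 rad); the robot touches nothing.
It fails at once if the flap slams: it closes faster than 2.5 rad/s (about 0.37 m/s at the pull) while still open by between 0.15 and 1.6 rad (0.15 rad is about 22 mm at the pull) (velocity of joint flap below -2.5 rad/s and value of joint flap between 0.15 and 1.6 rad).
It also fails if it takes over 58 s, if anything falls off the work surface, if the arm or the gripper's body presses on something with over 40 N, if the wrist force passes 120 N, or if a joint passes its speed limit or range.

## Working session

There is one attempt and no reset: what is moved stays moved. The work goes in short steps, Python scripts to look and compute and a tool call to move; the robot and the scene stay as the last step left them, time stands still between calls to the robot, and variables do not carry over. Pictures are saved under pics/ and viewed, at most 10 in all, crops included, and the job is handed in when it is done.

Besides the shell and the picture viewer there is one more tool, called as name([rows], argument=value, ...), one row to a line, values as JSON. play_rows: Moves the arm, as the interface text tells. Its arguments: {"type":"object","properties":{"increments":{"type":"array","items":{"type":"object","properties":{"slide":{"type":"array","items":{"type":"number"}},"turn":{"type":"array","items":{"type":"number"}},"fingers":{"type":"number"}}}}},"required":["increments"]}

```bash
mkdir -p pics; ls; cat > h.py <<'E'
import numpy as np, cv2
from scipy.spatial.transform import Rotation as R
from cell import state, capture, close_job
def K(c):
    f=c["frame"].shape[0]/2/np.tan(np.radians(c["fov_y"])/2)
    return np.array([[f,0,c["cx"]],[0,f,c["cy"]],[0,0,1]])
def rot(q): return R.from_quat([q[1],q[2],q[3],q[0]])
def rays(c,uv):
    p=cv2.undistortPoints(np.array(uv,float).reshape(-1,1,2),K(c),np.array(c["distortion"],float)).reshape(-1,2)
    return rot(c["orientation"]).apply(np.c_[p,np.ones(len(p))])
def onplane(c,uv,z):
    d=rays(c,uv);o=np.array(c["xyz"]);return o+d*((z-o[2])/d[:,2])[:,None]
def bydepth(c,uv):
    d=rays(c,uv);uv=np.array(uv,int).reshape(-1,2)
    return np.array(c["xyz"])+d*c["depth"][uv[:,1],uv[:,0]][:,None]
E
python3 - <<'E'
from h import *
import pickle
cs={n:capture(n) for n in("scene","side","wrist")}
pickle.dump(cs,open("c0.pkl","wb"))
for n,c in cs.items(): print(n,c["xyz"],c["orientation"],c["fov_y"],c["distortion"])
im=np.hstack([cs["scene"]["frame"],cs["side"]["frame"]])
cv2.imwrite("pics/a.png",cv2.cvtColor(cs["scene"]["frame"],cv2.COLOR_RGB2BGR))
cv2.imwrite("pics/b.png",cv2.cvtColor(cs["side"]["frame"],cv2.COLOR_RGB2BGR))
print(state())
E
```

```text
pics
scene [ 1.11304806 -0.28700181  0.88728475] [-0.31095479  0.81678614  0.45670594 -0.16609397] 46.78468770963572 [-0.04285098  0.          0.          0.          0.        ]
side [0.39128099 0.91758839 0.61415765] [ 0.04498152 -0.07304012  0.86140866 -0.50061654] 54.68537140938125 [-0.07596275  0.          0.          0.          0.        ]
wrist [ 0.31517179 -0.48576476  0.37336702] [ 0.12093368  0.83773064 -0.52688428 -0.07730058] 62.21104528234012 [-0.05714119  0.          0.          0.          0.        ]
{'time_s': 0.15, 'joint_positions': array([-1.24403095e+00,  2.76444617e-01,  1.50586011e+00, -5.77185822e-06,
        1.36070595e+00, -1.21014413e-01]), 'joint_vel': array([-0.00151801, -0.00223055, -0.00371229, -0.00198175, -0.00068902,
        0.00104669]), 'tau': array([ 1.35643018e-03, -4.17142510e+01, -2.46033293e+01, -2.39644751e-04,
        7.73501757e-03,  4.47164993e-06]), 'eef_pos': array([ 0.24881314, -0.51794097,  0.23863425]), 'orientation': array([-7.04973524e-04,  9.75040798e-01,  2.22024636e-01, -7.56184767e-05]), 'contact_force': array([-1.25654006, -0.26604179,  1.25572305]), 'torque': array([-0.00481608,  0.00267791,  0.01065288]), 'grasp_force': 0.0, 'finger_gap': 0.9964090595927124}
```

View pics/a.png

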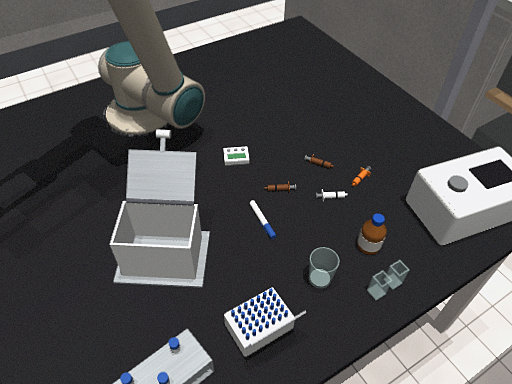

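View pics/b.png

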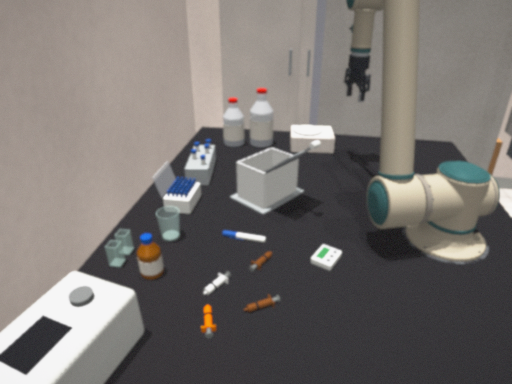

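Scene picture candidates: white syringe at (332,195), marker pen with blue cap (262,218), brown syringes (281,187) and (319,161), orange one (362,176). I choose the white one at (332,195). The bin is at about (160,240), its pull at (163,133).

```bash
python3 - <<'E'
from h import *
import pickle
cs=pickle.load(open("c0.pkl","rb"))
def mask(c,lo,roi):
    h=cv2.cvtColor(c["frame"],cv2.COLOR_RGB2HSV);m=((h[...,2]>lo)&(h[...,1]<70))
    z=np.zeros_like(m);x0,y0,x1,y1=roi;z[y0:y1,x0:x1]=m[y0:y1,x0:x1];return z
for n,roi in(("scene",(310,184,352,206)),("side",(198,266,236,297))):
    c=cs[n];m=mask(c,75,roi);v,u=np.nonzero(m)
    P=onplane(c,np.c_[u,v],0.008)[:,:2];r=cv2.minAreaRect(P.astype(np.float32)*1000)
    print(n,len(u),P.mean(0),r)
    mu=P.mean(0);w=np.linalg.svd(P-mu,full_matrices=False)[2][0];t=(P-mu)@w
    print(w,t.min(),t.max())
    s=(P-mu)@np.array([-w[1],w[0]])
    for a in np.arange(t.min(),t.max(),.006):
        k=(t>=a)&(t<a+.006); print(round(a,3),k.sum(),(np.ptp(s[k])*1000).round(1) if k.any() else 0,cs[n]["frame"][v[k],u[k]].mean(0).round() if k.any() else 0)
# pull & bin rim by depth
c=cs["scene"];print("pull",bydepth(c,[(163,133),(159,133),(168,133)]))
vv,uu=np.mgrid[120:290,100:215];Q=bydepth(c,np.c_[uu.ravel(),vv.ravel()])
k=(abs(Q[:,2]-.130)<.003);k2=(Q[:,2]>.003)&(Q[:,2]<.010)
print("rim",k.sum(),cv2.minAreaRect((Q[k][:,:2]*1000).astype(np.float32)))
print("foot",k2.sum(),cv2.minAreaRect((Q[k2][:,:2]*1000).astype(np.float32)))
a=cv2.resize(cs["scene"]["frame"][120:290,100:230],None,fx=3,fy=3,interpolation=2)
b=cv2.resize(cs["scene"]["frame"][145:230,240:385],None,fx=3,fy=3,interpolation=2)
out=np.zeros((510,830,3),np.uint8);out[:,:390]=a;out[:255,392:392+435]=b
cv2.imwrite("pics/c.png",cv2.cvtColor(out[:,:800],cv2.COLOR_RGB2BGR))
E
```

```text
scene 177 [0.5852211 0.2940321] ((582.195068359375, 295.32452392578125), (83.06439208984375, 39.624324798583984), 72.19161224365234)
[0.48461763 0.8747261 ] -0.041173506529044376 0.04210202643171737
-0.041 11 13.9 [113. 115. 115.]
-0.035 7 7.0 [132. 134. 133.]
-0.029 16 37.7 [109. 110. 108.]
-0.023 18 31.1 [220. 220. 220.]
-0.017 14 17.3 [230. 230. 229.]
-0.011 13 17.3 [227. 227. 227.]
-0.005 15 17.4 [219. 219. 217.]
0.001 13 17.3 [221. 222. 221.]
0.007 9 17.2 [219. 219. 219.]
0.013 10 17.3 [162. 162. 162.]
0.019 16 20.9 [201. 201. 200.]
0.025 16 20.9 [194. 194. 194.]
0.031 14 20.7 [208. 209. 208.]
0.037 5 6.9 [177. 176. 177.]
side 334 [0.58776855 0.28868842] ((584.5012817382812, 289.05462646484375), (98.14900970458984, 43.7913818359375), 71.21238708496094)
[0.43632844 0.89978747] -0.04952025358381491 0.04823283503613352
-0.05 10 12.8 [88. 89. 89.]
-0.044 11 16.6 [108. 109. 108.]
-0.038 16 26.8 [114. 116. 114.]
-0.032 28 35.2 [172. 172. 172.]
-0.026 25 37.2 [189. 188. 187.]
-0.02 27 36.6 [182. 181. 179.]
-0.014 28 38.1 [180. 180. 178.]
-0.008 22 28.3 [189. 188. 186.]
-0.002 22 26.3 [194. 194. 192.]
0.004 21 26.1 [165. 164. 162.]
0.01 20 25.8 [176. 176. 174.]
0.016 23 25.9 [195. 195. 193.]
0.022 22 27.7 [188. 187. 186.]
0.028 23 27.6 [175. 175. 172.]
0.034 19 21.8 [159. 158. 155.]
0.04 15 17.7 [130. 129. 127.]
0.046 2 3.9 [90. 88. 86.]
pull [[ 0.3913773  -0.06235812  0.23657377]
 [ 0.38684546 -0.06985707  0.23658438]
 [ 0.39628403 -0.05273826  0.23587392]]
rim 590 ((413.6603088378906, -80.05413818359375), (166.04257202148438, 398.46063232421875), 55.61299133300781)
foot 3352 ((325.58172607421875, -108.82403564453125), (342.6815490722656, 587.605224609375), 61.53804397583008)
```

View pics/c.png

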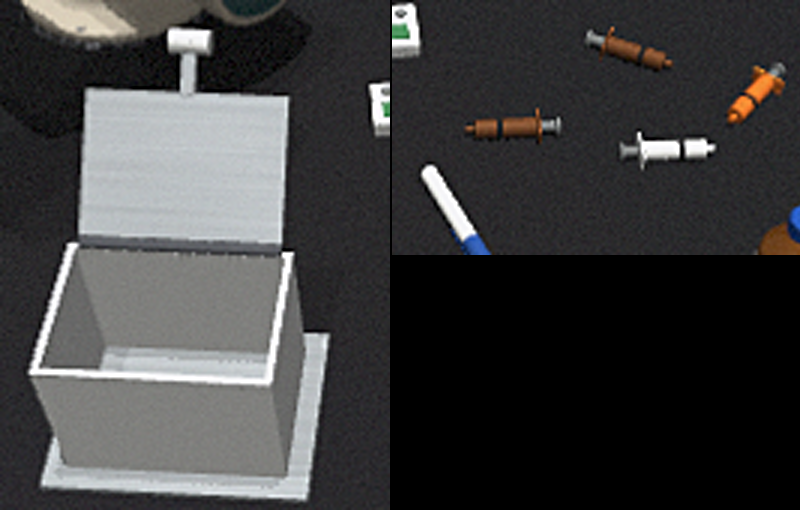

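```bash
cat >> h.py <<'E'
def fit(obj,P):
    a=obj-obj.mean(0);b=P-P.mean(0)
    th=np.arctan2((a[:,0]*b[:,1]-a[:,1]*b[:,0]).sum(),(a*b).sum())
    Rm=np.array([[np.cos(th),-np.sin(th)],[np.sin(th),np.cos(th)]])
    t=P.mean(0)-Rm@obj.mean(0);return t,np.degrees(th),(P-obj@Rm.T-t)*1000
E
python3 - <<'E'
from h import *
import pickle
c=pickle.load(open("c0.pkl","rb"))["scene"]
cr=lambda L:[(100+x/3,120+y/3) for x,y in L]
# order: hinge side = far: own +x.
rim=onplane(c,cr([(32,373),(273,384),(293,253),(68,243)]),.130)[:,:2]
foot=onplane(c,cr([(42,488),(307,499),(329,334)]),.006)[:,:2]
print(rim,foot)
# near = -x ; left in image when looking along +x with z up = +y
o=np.array([[-58,83],[-58,-83],[58,-83],[58,83]])/1000
f=np.array([[-75,100],[-75,-100],[75,-100]])/1000
print(fit(o,rim));print(fit(f,foot));t,th,e=fit(np.r_[o,f],np.r_[rim,foot]);print(t,th,e)
r=np.radians(th);ex=np.array([np.cos(r),np.sin(r)])
print("pull pred",t+ex*(.058-.150*np.cos(2.45)),.133+.15*np.sin(2.45),"mid",t+ex*.058)
E
```

```text
[[ 0.53046697 -0.25770462]
 [ 0.62360128 -0.12109359]
 [ 0.52846737 -0.05714249]
 [ 0.4338922  -0.19486407]] [[ 0.53723094 -0.28240997]
 [ 0.64739964 -0.11808242]
 [ 0.52361845 -0.03335465]]
(array([ 0.52910696, -0.15770119]), np.float64(145.91226605246234), array([[-0.15612422,  1.24232238],
       [-0.058458  ,  0.37541527],
       [ 0.87655558, -0.68704717],
       [-0.66197336, -0.93069047]]))
(array([ 0.53007695, -0.15834605]), np.float64(146.1100740052138), array([[ 0.65564034,  0.76704475],
       [-0.69550074, -0.92747438],
       [ 0.0398604 ,  0.16042963]]))
[ 0.52950842 -0.15793657] 145.97083314121517 [[-0.66107445  1.47609605]
 [-0.42283127  0.51415979]
 [ 0.57858822 -0.45006815]
 [-1.10051767 -0.5986823 ]
 [ 1.52755478  0.37298986]
 [-0.22672533 -1.05002249]
 [ 0.30500573 -0.26447276]]
pull pred [ 0.38569106 -0.06082398] 0.22866470532017555 mid [ 0.48144075 -0.12547891]
```

play_rows([
  {"slide": [0, 0, -150], "turn": [0, 0, 0], "fingers": 1},
  {"slide": [0, 0, -150], "turn": [0, 0, 0], "fingers": 1},
  {"slide": [0, 0, -150], "turn": [0, 0, 0], "fingers": 1},
  {"slide": [655, -586, -150], "turn": [0, 0, -36.8], "fingers": 1},
  {"slide": [655, -586, -150], "turn": [0, 0, -36.8], "fingers": 1},
  {"slide": [655, -586, -150], "turn": [0, 0, -36.8], "fingers": 1},
  {"slide": [655, -586, -150], "turn": [0, 0, -36.8], "fingers": 1},
  {"slide": [655, -586, -150], "turn": [0, 0, -36.8], "fingers": 1},
  {"slide": [655, -586, -150], "turn": [0, 0, -36.8], "fingers": 1},
  {"slide": [655, -586, -150], "turn": [0, 0, -36.8], "fingers": 1},
])

```text
time_s: 1.15
eef_pos: [0.3832, -0.193, 0.3892]
orientation: [0.0, 0.855, 0.518, 0.0]
contact_force: [0.8, -0.6, -0.0]
finger_gap: 0.995
grasp_force: 0.0
```

```bash
cat >> h.py <<'E'
def to(p,yaw,s=None):
    "slide mm, turn deg from the present pose to TCP p with tool x at yaw (deg), pointing down"
    s=s or state();q=rot(s["orientation"]);Rt=R.from_euler("z",yaw,degrees=True)*R.from_euler("x",180,degrees=True)
    print("t",s["time_s"],"pos",s["eef_pos"].round(4),"gap",s["finger_gap"],"F",s["contact_force"].round(1))
    print("slide",(q.inv().apply(np.array(p)-s["eef_pos"])*1000).round(1),"turn",(q.inv()*Rt).as_rotvec(degrees=True).round(1))
E
python3 -c "
from h import *
to((.586,.294,.15),62.5)"
```

```text
t 1.15 pos [ 0.3832 -0.193   0.3892] gap 0.9948514816648886 F [ 0.8 -0.6 -0. ]
slide [525.6 -45.8 239.2] turn [ 0.  -0.  -0.1]
```

play_rows([
  {"slide": [300, -26, 0], "turn": [0, 0, 0], "fingers": 1},
  {"slide": [300, -26, 0], "turn": [0, 0, 0], "fingers": 1},
  {"slide": [300, -26, 0], "turn": [0, 0, 0], "fingers": 1},
  {"slide": [300, -26, 0], "turn": [0, 0, 0], "fingers": 1},
  {"slide": [300, -26, 0], "turn": [0, 0, 0], "fingers": 1},
  {"slide": [300, -26, 0], "turn": [0, 0, 0], "fingers": 1},
  {"slide": [525, -46, 239], "turn": [0, 0, 0], "fingers": 1},
  {"slide": [525, -46, 239], "turn": [0, 0, 0], "fingers": 1},
  {"slide": [525, -46, 239], "turn": [0, 0, 0], "fingers": 1},
  {"slide": [525, -46, 239], "turn": [0, 0, 0], "fingers": 1},
])

```text
time_s: 2.15
eef_pos: [0.551, 0.2107, 0.2427]
orientation: [0.0, 0.855, 0.519, -0.0]
contact_force: [1.4, 0.1, 0.0]
finger_gap: 0.997
grasp_force: 0.0
```

play_rows([
  {"slide": [95, -8, 102], "turn": [0, 0, 0], "fingers": 1},
  {"slide": [95, -8, 102], "turn": [0, 0, 0], "fingers": 1},
  {"slide": [95, -8, 102], "turn": [0, 0, 0], "fingers": 1},
])

```text
time_s: 2.45
eef_pos: [0.5873, 0.2987, 0.1393]
orientation: [-0.0, 0.855, 0.519, -0.001]
contact_force: [0.1, 0.5, 0.5]
finger_gap: 1.0
grasp_force: 0.0
```

```bash
python3 - <<'E'
from h import *
to((.586,.294,.15),62.5)
c=capture("wrist");import pickle;pickle.dump(c,open("w1.pkl","wb"))
cv2.imwrite("pics/d.png",cv2.cvtColor(c["frame"],cv2.COLOR_RGB2BGR))
E
```

```text
t 2.45 pos [0.5873 0.2987 0.1393] gap 1.0000654596734382 F [0.1 0.5 0.5]
slide [ -4.8   1.  -10.7] turn [-0.1  0.1 -0. ]
```

View pics/d.png

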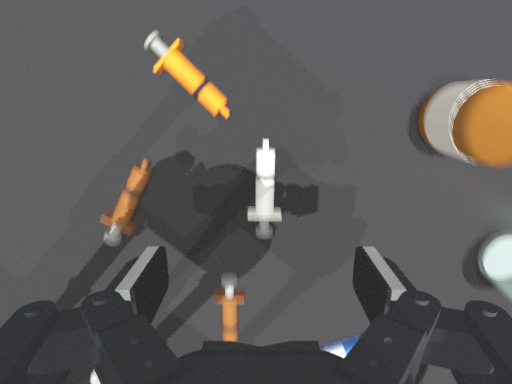

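The wrist view shows the white syringe vertical in the picture, nozzle (265,139), flange (264,214), plunger (264,236); a brown one lies at (230,300), the orange at (190,75).

```bash
python3 - <<'E'
from h import *
import pickle
c=pickle.load(open("w1.pkl","rb"))
P=onplane(c,[(265,139),(264,214),(264,236),(265,152)],.008)[:,:2]
B=onplane(c,[(230,275),(230,296),(230,340)],.008)[:,:2];print(P,B)
w=(P[0]-P[1])/np.linalg.norm(P[0]-P[1]);print(np.degrees(np.arctan2(w[1],w[0])),(P-P[1])@w)
o=P[1]+.026*w;print("origin",o);print("brown in syr frame",(B-o)@w,(B-o)@np.array([-w[1],w[0]]))
g=o+.003*w
to((*g,.06),np.degrees(np.arctan2(w[1],w[0])));to((*g,.0105),62.5)
E
```

```text
[[0.60998563 0.33345125]
 [0.57877514 0.27485147]
 [0.56898619 0.25589486]
 [0.60499359 0.32377159]] [[0.5217837  0.23485296]
 [0.51038897 0.21449649]
 [0.48440024 0.16818   ]]
61.960043709462546 [ 0.066393    0.         -0.02133314  0.05550283]
origin [0.5909974  0.29779959]
brown in syr frame [-0.08809442 -0.11141797 -0.1645148 ] [0.03149899 0.03198689 0.03315228]
t 2.5 pos [0.5866 0.3016 0.134 ] gap 0.9986111462652404 F [ 2.   2.7 -2.9]
slide [ 1.9  6.2 74. ] turn [-0.4  0.2  0.6]
t 2.5 pos [0.5866 0.3016 0.134 ] gap 0.9986111462652404 F [ 2.   2.7 -2.9]
slide [  2.1   6.6 123.5] turn [-0.4  0.2  0.1]
```

play_rows([
  {"slide": [-2, 4, 50], "turn": [0, 0, 0], "fingers": 0.2},
  {"slide": [-2, 4, 50], "turn": [0, 0, 0], "fingers": 0.2},
  {"slide": [-2, 4, 50], "turn": [0, 0, 0], "fingers": 0.2},
  {"slide": [-2, 4, 50], "turn": [0, 0, 0], "fingers": 0.2},
  {"slide": [-2, 4, 50], "turn": [0, 0, 0], "fingers": 0.2},
])

```text
time_s: 3.0
eef_pos: [0.5918, 0.2938, 0.095]
orientation: [0.0, 0.855, 0.518, 0.002]
contact_force: [-0.6, 0.2, 0.2]
finger_gap: 0.602
grasp_force: 0.0
```

```bash
python3 - <<'E'
from h import *
c=capture("wrist")
h=cv2.cvtColor(c["frame"],cv2.COLOR_RGB2HSV);m=((h[...,2]>150)&(h[...,1]<50)).astype(np.uint8)
n,l,s,ce=cv2.connectedComponentsWithStats(m)
for i in range(1,n):
    if s[i,4]>200:
        v,u=np.nonzero(l==i);P=onplane(c,np.c_[u,v],.010)[:,:2];mu=P.mean(0);w=np.linalg.svd(P-mu,full_matrices=False)[2][0];w*=np.sign(w[1]);t=(P-mu)@w
        print(ce[i],s[i],mu,np.degrees(np.arctan2(w[1],w[0])),np.percentile(t,[0,100]),"tip",mu+w*t.max(),"orig",mu+w*(t.max()-.042))
cv2.imwrite("pics/e.png",cv2.cvtColor(c["frame"],cv2.COLOR_RGB2BGR))
to((.588,.296,.0105),62.5)
E
```

```text
[126.17948718  36.54945055] [116  26  22  23 273] [0.56851853 0.43423641] 111.9334816518212 [-0.0063926  0.0066048] tip [0.56605144 0.44036315] orig [0.5817397  0.40140319]
[474.90128085 121.78412996] [ 447   80   65   97 3201] [0.75310808 0.27733374] 61.83383619755994 [-0.03810269  0.02917691] tip [0.76688046 0.30305559] orig [0.74705519 0.26602913]
[256.83311258 172.66225166] [246 150  23  41 755] [0.60116159 0.31557201] 61.46401235384689 [-0.01274308  0.01620362] tip [0.60890223 0.32980717] orig [0.58883838 0.29290945]
[256.25284553 222.86747967] [ 236  196   41   60 1230] [0.58299854 0.28197965] 62.026497717603874 [-0.02627334  0.02103431] tip [0.59286497 0.30055641] orig [0.57316431 0.2634635 ]
[186.5078125 259.8125   ] [174 238  27  46 384] [0.52091322 0.27985343] 39.00320729556984 [-0.02069817  0.02131879] tip [0.53748028 0.2932707 ] orig [0.50484163 0.26683742]
[334.40603248 259.83062645] [321 238  27  46 431] [0.62225004 0.22669706] 85.2526140224446 [-0.02080534  0.02134783] tip [0.62401684 0.24797165] orig [0.62054081 0.20611574]
t 3.05 pos [0.5916 0.2938 0.0948] gap 0.6013599060370537 F [ 0.7 -0.5  0.3]
slide [ 0.  -4.5 84.3] turn [ 0.2 -0.2 -0.1]
```

View pics/e.png

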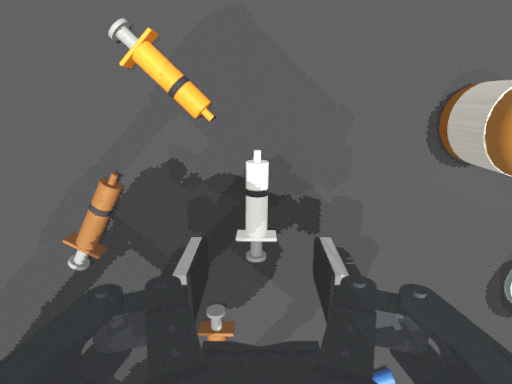

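The close view shows the white syringe centred between the open pads (barrel (256,200), flange (256,236), nozzle (257,155)), with nothing else under the fingers.

play_rows([
  {"slide": [0, -2, 45], "turn": [0, 0, 0], "fingers": 0.2},
  {"slide": [0, -2, 70], "turn": [0, 0, 0], "fingers": 0.2},
  {"slide": [0, -2, 84], "turn": [0, 0, 0], "fingers": 0.2},
  {"slide": [0, -2, 84], "turn": [0, 0, 0], "fingers": -0.2},
  {"slide": [0, -2, 84], "turn": [0, 0, 0], "fingers": -1},
  {"slide": [0, -2, 84], "turn": [0, 0, 0], "fingers": -1},
  {"slide": [0, -2, 84], "turn": [0, 0, 0], "fingers": -1},
  {"slide": [0, -2, 84], "turn": [0, 0, 0], "fingers": -1},
  {"slide": [0, -2, 84], "turn": [0, 0, 0], "fingers": -1},
  {"slide": [0, -2, 84], "turn": [0, 0, 0], "fingers": -1},
])

```text
time_s: 4.05
eef_pos: [0.59, 0.2949, 0.0102]
orientation: [0.0, 0.855, 0.518, 0.002]
contact_force: [1.4, -0.7, 6.0]
finger_gap: 0.16
grasp_force: 59.1
```

```bash
python3 -c "
from h import *
to((.5295,-.158,.30),56)"
```

```text
t 4.05 pos [0.59   0.2949 0.0102] gap 0.1598270131069974 F [ 1.4 -0.7  6. ]
slide [-428.8  156.5 -290.6] turn [ 0.1 -0.2  6.5]
```

play_rows([
  {"slide": [0, 0, -200], "turn": [0, 0, 0], "fingers": -1},
  {"slide": [0, 0, -200], "turn": [0, 0, 0], "fingers": -1},
  {"slide": [0, 0, -200], "turn": [0, 0, 0], "fingers": -1},
  {"slide": [0, 0, -200], "turn": [0, 0, 0], "fingers": -1},
  {"slide": [0, 0, -200], "turn": [0, 0, 0], "fingers": -1},
  {"slide": [-429, 156, -291], "turn": [0, 0, 6.5], "fingers": -1},
  {"slide": [-429, 156, -291], "turn": [0, 0, 6.5], "fingers": -1},
  {"slide": [-429, 156, -291], "turn": [0, 0, 6.5], "fingers": -1},
  {"slide": [-429, 156, -291], "turn": [0, 0, 6.5], "fingers": -1},
  {"slide": [-429, 156, -291], "turn": [0, 0, 6.5], "fingers": -1},
])

```text
time_s: 5.05
eef_pos: [0.5554, 0.0497, 0.2572]
orientation: [0.0, 0.883, 0.469, -0.0]
contact_force: [1.3, -0.2, -0.5]
finger_gap: 0.159
grasp_force: 58.9
```

```bash
python3 -c "
from h import *
to((.5295,-.158,.28),56)"
```

```text
t 5.05 pos [0.5554 0.0497 0.2572] gap 0.1589310321653081 F [ 1.3 -0.2 -0.5]
slide [-186.7   94.7  -22.7] turn [-0.  0. -0.]
```

play_rows([
  {"slide": [-180, 92, -23], "turn": [0, 0, 0], "fingers": -1},
  {"slide": [-180, 92, -23], "turn": [0, 0, 0], "fingers": -1},
  {"slide": [-180, 92, -23], "turn": [0, 0, 0], "fingers": -1},
  {"slide": [-180, 92, -23], "turn": [0, 0, 0], "fingers": -1},
  {"slide": [-180, 92, -23], "turn": [0, 0, 0], "fingers": -1},
  {"slide": [-180, 92, -23], "turn": [0, 0, 0], "fingers": -1},
  {"slide": [-180, 92, -23], "turn": [0, 0, 0], "fingers": -1},
])

```text
time_s: 5.75
eef_pos: [0.5316, -0.1481, 0.2797]
orientation: [-0.001, 0.883, 0.469, -0.0]
contact_force: [-0.7, 0.7, 0.7]
finger_gap: 0.156
grasp_force: 58.9
```

```bash
python3 -c "
from h import *
to((.5295,-.158,.11),56)"
```

```text
t 5.75 pos [ 0.5316 -0.1481  0.2797] gap 0.15591697338284594 F [-0.7  0.7  0.7]
slide [ -9.5   4.  169.7] turn [-0.1 -0.  -0. ]
```

play_rows([
  {"slide": [-9, 4, 40], "turn": [0, 0, 0], "fingers": -1},
  {"slide": [-9, 4, 85], "turn": [0, 0, 0], "fingers": -1},
  {"slide": [-9, 4, 130], "turn": [0, 0, 0], "fingers": -1},
  {"slide": [-9, 4, 170], "turn": [0, 0, 0], "fingers": -1},
  {"slide": [-9, 4, 170], "turn": [0, 0, 0], "fingers": -1},
  {"slide": [-9, 4, 170], "turn": [0, 0, 0], "fingers": -0.2},
  {"slide": [-9, 4, 170], "turn": [0, 0, 0], "fingers": -0.2},
  {"slide": [-9, 4, 170], "turn": [0, 0, 0], "fingers": -0.2},
  {"slide": [-9, 4, 170], "turn": [0, 0, 0], "fingers": -0.2},
])

```text
time_s: 6.65
eef_pos: [0.5313, -0.1593, 0.1121]
orientation: [0.002, 0.883, 0.469, 0.001]
contact_force: [-0.2, 0.7, 1.0]
finger_gap: 0.402
grasp_force: 0.0
```

play_rows([
  {"slide": [0, 0, -50], "turn": [0, 0, 0], "fingers": -0.2},
  {"slide": [0, 0, -100], "turn": [0, 0, 0], "fingers": -0.2},
  {"slide": [0, 0, -150], "turn": [0, 0, 0], "fingers": -0.2},
  {"slide": [0, 0, -200], "turn": [0, 0, 0], "fingers": -0.2},
  {"slide": [0, 0, -250], "turn": [0, 0, 0], "fingers": -0.2},
  {"slide": [0, 0, -280], "turn": [0, 0, 0], "fingers": -0.2},
  {"slide": [0, 0, -280], "turn": [0, 0, 0], "fingers": -0.2},
  {"slide": [0, 0, -280], "turn": [0, 0, 0], "fingers": -0.2},
])

```text
time_s: 7.45
eef_pos: [0.53, -0.159, 0.3914]
orientation: [0.001, 0.883, 0.469, 0.001]
contact_force: [-0.0, 0.8, 0.5]
finger_gap: 0.404
grasp_force: 0.0
```

```bash
python3 - <<'E'
from h import *
c=capture("scene");w=capture("wrist")
import pickle;pickle.dump((c,w),open("p2.pkl","wb"))
print(bydepth(c,[(163,133)]))
a=cv2.resize(c["frame"][110:300,90:250],None,fx=2.4,fy=2.4,interpolation=2);b=cv2.resize(w["frame"],(400,300))
out=np.zeros((max(a.shape[0],300),a.shape[1]+400,3),np.uint8);out[:a.shape[0],:a.shape[1]]=a;out[:300,a.shape[1]:]=b
cv2.imwrite("pics/f.png",cv2.cvtColor(out,cv2.COLOR_RGB2BGR))
E
```

```text
[[ 0.39158523 -0.06242285  0.23676126]]
```

View pics/f.png

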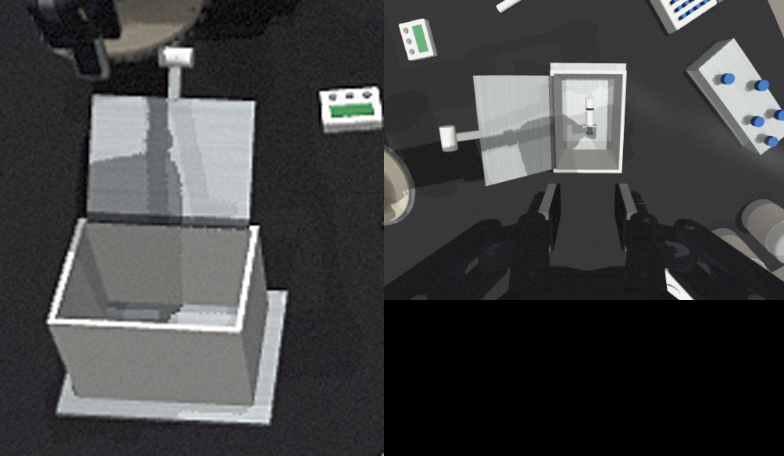

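The views show the syringe lying on the bin floor (composite (590,115)), the flap still open, and the pull undisturbed at (448,137) in the wrist half.

```bash
python3 - <<'E'
from h import *
to((.385,-.0605,.33),146)
E
```

```text
t 7.55 pos [ 0.5294 -0.1587  0.389 ] gap 0.40411714132886284 F [ 0.5 -0.3  0.1]
slide [   0.5 -174.5   59.4] turn [ -0.1  -0.1 -90.1]
```

play_rows([
  {"slide": [0, -174, 59], "turn": [0, 0, -90], "fingers": 0.2},
  {"slide": [0, -174, 59], "turn": [0, 0, -90], "fingers": 0.2},
  {"slide": [0, -174, 59], "turn": [0, 0, -90], "fingers": 0.2},
  {"slide": [0, -174, 59], "turn": [0, 0, -90], "fingers": 0.2},
  {"slide": [0, -174, 59], "turn": [0, 0, -90], "fingers": 0.2},
  {"slide": [0, -174, 59], "turn": [0, 0, -90], "fingers": 0.2},
  {"slide": [0, -174, 59], "turn": [0, 0, -90], "fingers": 0.2},
  {"slide": [0, -174, 59], "turn": [0, 0, -90], "fingers": 0.2},
  {"slide": [0, -174, 59], "turn": [0, 0, -90], "fingers": 0.2},
  {"slide": [0, -174, 59], "turn": [0, 0, -90], "fingers": 0.2},
])

```text
time_s: 8.55
eef_pos: [0.3849, -0.0612, 0.3295]
orientation: [-0.002, 0.324, 0.946, -0.0]
contact_force: [0.1, 0.5, -0.6]
finger_gap: 0.6
grasp_force: 0.0
```

```bash
python3 - <<'E'
from h import *
to((.385,-.0605,.32),146)
E
```

```text
t 8.55 pos [ 0.3849 -0.0612  0.3295] gap 0.6000175989566339 F [ 0.1  0.5 -0.6]
slide [0.3 0.6 9.5] turn [-0.1 -0.2 -3.7]
```

play_rows([
  {"slide": [0, 0, 10], "turn": [0, 0, 0], "fingers": 0.2},
  {"slide": [0, 0, 10], "turn": [0, 0, 0], "fingers": 0.2},
  {"slide": [0, 0, 10], "turn": [0, 0, 0], "fingers": 0.2},
])

```text
time_s: 8.85
eef_pos: [0.3853, -0.0613, 0.32]
orientation: [-0.001, 0.327, 0.945, -0.0]
contact_force: [-0.1, 0.1, -0.3]
finger_gap: 0.601
grasp_force: 0.0
```

```bash
python3 - <<'E'
from h import *
w=capture("wrist");c=capture("scene")
b=w["frame"];cv2.imwrite("pics/g.png",cv2.cvtColor(b,cv2.COLOR_RGB2BGR))
to((.385,-.0605,.219),146)
h=cv2.cvtColor(w["frame"],cv2.COLOR_RGB2HSV)
Q=bydepth(w,np.stack(np.meshgrid(np.arange(512),np.arange(384)),-1).reshape(-1,2)).reshape(384,512,3)
k=(Q[...,2]>.225)&(Q[...,2]<.25)&(w["depth"]>0)&(np.hypot(Q[...,0]-.385,Q[...,1]+.06)<.03)
print(k.sum(),(Q[k].min(0)+Q[k].max(0))/2,Q[k].max(0))
E
```

```text
t 8.95 pos [ 0.3858 -0.0615  0.3209] gap 0.5986291892699732 F [-0.  -1.1 -0.3]
slide [  1.2   0.3 101.9] turn [-0.  -0.  -4.2]
980 [ 0.38744775 -0.05923352  0.23229357] [ 0.40238387 -0.0427699   0.2391935 ]
```

View pics/g.png

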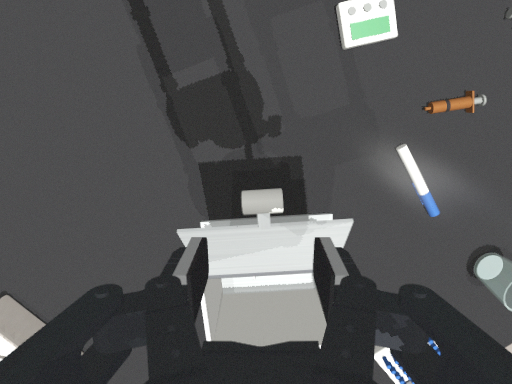

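The wrist view shows the pull at (262,201), centred between the pads laterally and tilted about 4° relative to the tool; I correct the turn as I go down.

play_rows([
  {"slide": [1, 0, 30], "turn": [0, 0, -4.2], "fingers": 0.2},
  {"slide": [1, 0, 60], "turn": [0, 0, -4.2], "fingers": 0.2},
  {"slide": [1, 0, 80], "turn": [0, 0, -4.2], "fingers": 0.2},
  {"slide": [1, 0, 95], "turn": [0, 0, -4.2], "fingers": 0.2},
  {"slide": [1, 0, 102], "turn": [0, 0, -4.2], "fingers": 0.2},
  {"slide": [1, 0, 102], "turn": [0, 0, -4.2], "fingers": 0.2},
])

```text
time_s: 9.55
eef_pos: [0.3848, -0.0608, 0.2187]
orientation: [-0.001, 0.292, 0.956, 0.0]
contact_force: [-0.8, 0.7, 0.0]
finger_gap: 0.599
grasp_force: 0.0
```

```bash
python3 - <<'E'
from h import *
to((.385,-.0605,.2185),146)
E
```

```text
t 9.55 pos [ 0.3848 -0.0608  0.2187] gap 0.5988823604651395 F [-0.8  0.7  0. ]
slide [-0.   0.4  0.2] turn [-0.  -0.1  0.1]
```

play_rows([
  {"slide": [0, 0, 0], "turn": [0, 0, 0], "fingers": -0.2},
  {"slide": [0, 0, 0], "turn": [0, 0, 0], "fingers": -0.6},
  {"slide": [0, 0, 0], "turn": [0, 0, 0], "fingers": -1},
  {"slide": [0, 0, 0], "turn": [0, 0, 0], "fingers": -1},
  {"slide": [0, 0, 0], "turn": [0, 0, 0], "fingers": -1},
  {"slide": [0, 0, 0], "turn": [0, 0, 0], "fingers": -1},
  {"slide": [0, 0, 0], "turn": [0, 0, 0], "fingers": -1},
])

```text
time_s: 10.25
eef_pos: [0.3858, -0.0604, 0.2198]
orientation: [0.001, 0.292, 0.957, 0.001]
contact_force: [1.0, 5.2, 5.5]
finger_gap: 0.34
grasp_force: 59.9
```

```bash
python3 - <<'E'
from h import *
s=state();print(s["finger_gap"],s["grasp_force"],s["contact_force"],s["eef_pos"])
p=lambda a:np.array([-150*np.cos(a),-150*np.sin(a)])
th=2.45-.08*np.arange(0,32);th[-1]=0
for i in range(0,31,10):
    print([tuple((p(a)-p(th[i])).round().astype(int)) for a in th[i+1:i+11]])
E
```

```text
0.34025210309649667 59.89208400249481 [0.98361951 5.19443005 5.48698449] [ 0.38577959 -0.06041655  0.21981589]
[(np.int64(-8), np.int64(-9)), (np.int64(-17), np.int64(-17)), (np.int64(-26), np.int64(-25)), (np.int64(-36), np.int64(-31)), (np.int64(-46), np.int64(-37)), (np.int64(-57), np.int64(-43)), (np.int64(-68), np.int64(-47)), (np.int64(-80), np.int64(-50)), (np.int64(-92), np.int64(-52)), (np.int64(-104), np.int64(-54))]
[(np.int64(-12), np.int64(0)), (np.int64(-24), np.int64(0)), (np.int64(-36), np.int64(1)), (np.int64(-48), np.int64(4)), (np.int64(-59), np.int64(7)), (np.int64(-70), np.int64(11)), (np.int64(-81), np.int64(17)), (np.int64(-92), np.int64(23)), (np.int64(-102), np.int64(29)), (np.int64(-111), np.int64(37))]
[(np.int64(-9), np.int64(8)), (np.int64(-17), np.int64(17)), (np.int64(-24), np.int64(27)), (np.int64(-30), np.int64(37)), (np.int64(-36), np.int64(47)), (np.int64(-41), np.int64(58)), (np.int64(-45), np.int64(70)), (np.int64(-48), np.int64(81)), (np.int64(-50), np.int64(93)), (np.int64(-51), np.int64(105))]
[(np.int64(0), np.int64(7))]
```

play_rows([
  {"slide": [-8, 0, -9], "turn": [0, 0, 0], "fingers": -1},
  {"slide": [-17, 0, -17], "turn": [0, 0, 0], "fingers": -1},
  {"slide": [-26, 0, -25], "turn": [0, 0, 0], "fingers": -1},
  {"slide": [-36, 0, -31], "turn": [0, 0, 0], "fingers": -1},
  {"slide": [-46, 0, -37], "turn": [0, 0, 0], "fingers": -1},
  {"slide": [-57, 0, -43], "turn": [0, 0, 0], "fingers": -1},
  {"slide": [-68, 0, -47], "turn": [0, 0, 0], "fingers": -1},
  {"slide": [-80, 0, -50], "turn": [0, 0, 0], "fingers": -1},
  {"slide": [-92, 0, -52], "turn": [0, 0, 0], "fingers": -1},
  {"slide": [-104, 0, -54], "turn": [0, 0, 0], "fingers": -1},
])

```text
time_s: 11.25
eef_pos: [0.472, -0.1194, 0.2733]
orientation: [-0.0, 0.292, 0.957, -0.0]
contact_force: [0.2, 4.1, -3.2]
finger_gap: 0.339
grasp_force: 59.3
```

```bash
cat >> h.py <<'E'
def arc():
    s=state();r=np.radians(146);d=s["eef_pos"][:2]-[.5295,-.158];x=d@[np.cos(r),np.sin(r)];y=d@[-np.sin(r),np.cos(r)];z=s["eef_pos"][2]+.011-.133
    a=np.arctan2(z,.058-x);print("t",s["time_s"],"ang",a,"rad",np.hypot(z,.058-x),"y",y,"F",s["contact_force"].round(1),"gap",s["finger_gap"],s["grasp_force"])
E
python3 -c "
from h import *
arc()"
```

```text
t 11.25 ang 1.6450748414251328 rad 0.15167490994066815 y 0.0002043327336934118 F [ 0.2  4.1 -3.2] gap 0.3393851750970298 59.334134459495544
```

Following the arc well.

play_rows([
  {"slide": [-12, 0, 0], "turn": [0, 0, 0], "fingers": -1},
  {"slide": [-24, 0, 0], "turn": [0, 0, 0], "fingers": -1},
  {"slide": [-36, 0, 1], "turn": [0, 0, 0], "fingers": -1},
  {"slide": [-48, 0, 4], "turn": [0, 0, 0], "fingers": -1},
  {"slide": [-59, 0, 7], "turn": [0, 0, 0], "fingers": -1},
  {"slide": [-70, 0, 11], "turn": [0, 0, 0], "fingers": -1},
  {"slide": [-81, 0, 17], "turn": [0, 0, 0], "fingers": -1},
  {"slide": [-92, 0, 23], "turn": [0, 0, 0], "fingers": -1},
  {"slide": [-102, 0, 29], "turn": [0, 0, 0], "fingers": -1},
  {"slide": [-111, 0, 37], "turn": [0, 0, 0], "fingers": -1},
])

```text
time_s: 12.25
eef_pos: [0.5653, -0.1833, 0.2366]
orientation: [0.002, 0.292, 0.957, -0.002]
contact_force: [0.5, -4.4, 7.1]
finger_gap: 0.34
grasp_force: 63.7
```

```bash
python3 -c "
from h import *
arc()"
```

```text
t 12.25 ang 0.8443192825313394 rad 0.15325528862714527 y 0.0009861461093992343 F [ 0.5 -4.4  7.1] gap 0.33991142232649896 63.734915256500244
```

play_rows([
  {"slide": [-9, 0, 8], "turn": [0, 0, 0], "fingers": -1},
  {"slide": [-17, 0, 17], "turn": [0, 0, 0], "fingers": -1},
  {"slide": [-24, 0, 27], "turn": [0, 0, 0], "fingers": -1},
  {"slide": [-30, 0, 37], "turn": [0, 0, 0], "fingers": -1},
  {"slide": [-36, 0, 47], "turn": [0, 0, 0], "fingers": -1},
  {"slide": [-41, 0, 58], "turn": [0, 0, 0], "fingers": -1},
  {"slide": [-45, 0, 70], "turn": [0, 0, 0], "fingers": -1},
  {"slide": [-48, 0, 81], "turn": [0, 0, 0], "fingers": -1},
  {"slide": [-49, 0, 90], "turn": [0, 0, 0], "fingers": -1},
  {"slide": [-50, 0, 97], "turn": [0, 0, 0], "fingers": -1},
])

```text
time_s: 13.25
eef_pos: [0.6068, -0.2119, 0.1387]
orientation: [0.002, 0.292, 0.957, -0.002]
contact_force: [-0.5, -5.3, 3.9]
finger_gap: 0.341
grasp_force: 85.6
```

```bash
python3 -c "
from h import *
arc()"
```

```text
t 13.25 ang 0.10920712356228285 rad 0.15317388109741137 y 0.0014277285880211195 F [-0.5 -5.3  3.9] gap 0.3406056144424998 85.64113140106201
```

play_rows([
  {"slide": [0, 0, 4], "turn": [0, 0, 0], "fingers": -1},
  {"slide": [0, 0, 8], "turn": [0, 0, 0], "fingers": -1},
  {"slide": [-1, 0, 11], "turn": [0, 0, 0], "fingers": -1},
  {"slide": [-1, 0, 13], "turn": [0, 0, 0], "fingers": -1},
  {"slide": [-1, 0, 14], "turn": [0, 0, 0], "fingers": -1},
  {"slide": [-1, 0, 15], "turn": [0, 0, 0], "fingers": -1},
  {"slide": [-1, 0, 15], "turn": [0, 0, 0], "fingers": -1},
])

```text
time_s: 13.95
eef_pos: [0.6072, -0.2121, 0.1239]
orientation: [0.002, 0.291, 0.957, -0.002]
contact_force: [1.4, -5.1, 2.1]
finger_gap: 0.339
grasp_force: 87.8
```

```bash
python3 -c "
from h import *
arc()"
```

```text
t 13.95 ang 0.012155484894732302 rad 0.15266255283071628 y 0.0014530607261015658 F [ 1.4 -5.1  2.1] gap 0.3393957031680816 87.77164220809937
```

play_rows([
  {"slide": [0, 0, 1], "turn": [0, 0, 0], "fingers": -1},
  {"slide": [0, 0, 2], "turn": [0, 0, 0], "fingers": -1},
  {"slide": [0, 0, 3], "turn": [0, 0, 0], "fingers": -1},
  {"slide": [0, 0, 3], "turn": [0, 0, 0], "fingers": -1},
])

```text
time_s: 14.35
eef_pos: [0.6071, -0.2121, 0.1208]
orientation: [0.002, 0.291, 0.957, -0.002]
contact_force: [0.7, -5.3, 1.6]
finger_gap: 0.335
grasp_force: 87.9
```

```bash
python3 -c "
from h import *
arc()"
```

```text
t 14.35 ang -0.007824837412685146 rad 0.15258864088145946 y 0.0014624925579123694 F [ 0.7 -5.3  1.6] gap 0.33494080386389696 87.87637710571289
```

play_rows([
  {"slide": [0, 0, 1], "turn": [0, 0, 0], "fingers": -1},
  {"slide": [0, 0, 2], "turn": [0, 0, 0], "fingers": -1},
  {"slide": [0, 0, 3], "turn": [0, 0, 0], "fingers": -1},
  {"slide": [0, 0, 3], "turn": [0, 0, 0], "fingers": -1},
])

```text
time_s: 14.75
eef_pos: [0.6072, -0.2121, 0.1178]
orientation: [0.002, 0.292, 0.956, -0.002]
contact_force: [1.7, -6.3, 1.6]
finger_gap: 0.342
grasp_force: 88.0
```

```bash
python3 - <<'E'
from h import *
arc()
c=capture("side");cv2.imwrite("pics/h.png",cv2.cvtColor(cv2.resize(c["frame"][110:230,200:360],None,fx=4,fy=4,interpolation=2),cv2.COLOR_RGB2BGR))
E
```

```text
t 14.75 ang -0.02721898096941692 rad 0.15270234569785357 y 0.0014137650064843187 F [ 1.7 -6.3  1.6] gap 0.3422128900095051 87.9610276222229
```

View pics/h.png

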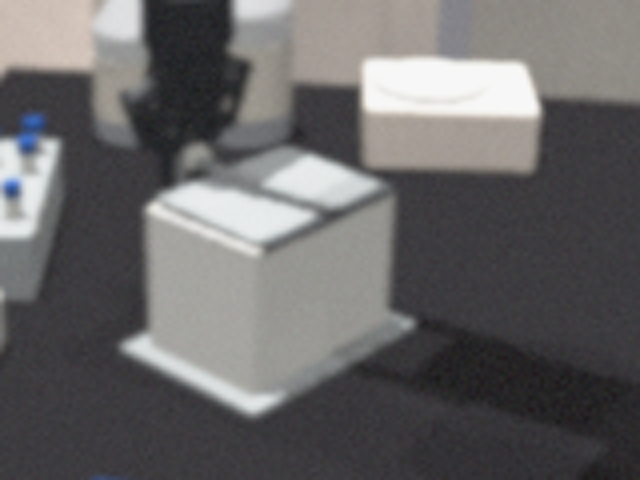

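The side view shows the flap lying flat on the rim ((270,195) in the crop), so I release and retreat upward.

play_rows([
  {"slide": [0, 0, 0], "turn": [0, 0, 0], "fingers": -0.1},
  {"slide": [0, 0, 0], "turn": [0, 0, 0], "fingers": 0.3},
  {"slide": [0, 0, 0], "turn": [0, 0, 0], "fingers": 0.3},
  {"slide": [0, 0, 0], "turn": [0, 0, 0], "fingers": 0.3},
  {"slide": [0, 0, -30], "turn": [0, 0, 0], "fingers": 0.3},
  {"slide": [0, 0, -70], "turn": [0, 0, 0], "fingers": 0.3},
  {"slide": [0, 0, -110], "turn": [0, 0, 0], "fingers": 0.3},
  {"slide": [0, 0, -150], "turn": [0, 0, 0], "fingers": 0.3},
  {"slide": [0, 0, -150], "turn": [0, 0, 0], "fingers": 0.3},
  {"slide": [0, 0, -150], "turn": [0, 0, 0], "fingers": 0.3},
])

```text
time_s: 15.8
eef_pos: [0.6063, -0.2092, 0.2694]
orientation: [0.001, 0.291, 0.957, -0.0]
contact_force: [-0.2, 0.4, -0.1]
finger_gap: 0.651
grasp_force: 0.0
```

```bash
python3 - <<'E'
from h import *
c=capture("side")
vv,uu=np.mgrid[140:175,238:305];Q=bydepth(c,np.c_[uu.ravel(),vv.ravel()])
r=np.radians(146);d=Q[:,:2]-[.5295,-.158];x=d@[np.cos(r),np.sin(r)];y=d@[-np.sin(r),np.cos(r)]
k=(x>-.045)&(x<.055)&(abs(y)<.07)&(Q[:,2]>.1)&(Q[:,2]<.25)
print(k.sum(),np.polyfit(.058-x[k],Q[k,2],1),Q[k,2].min(),Q[k,2].max());print(state()["contact_force"],state()["eef_pos"])
E
```

```text
577 [0.03146234 0.13175827] 0.10045443251049024 0.13735841764772289
[-0.50500807 -0.60207829 -0.08373417] [ 0.60555263 -0.20893204  0.26771098]
```

```bash
python3 -c "
from h import *
print(close_job())"
```

```text
the job is handed in; nothing more can be done
None
```

The white syringe is in the sharps bin, and I eased the flap shut, let go of it and handed the job in at about 16 s. `close_job` returned no verdict; depth readings put the flap flat on the rim.

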